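# Free the telescopic handle and hold it out at its second stop

## Task

Lift the yellow storage clip straight up off its rail post, through its sprung catch, and set it down gently in the open steel caddy. Then squeeze the orange button of the blue handle, pull the handle up past the first stop (a click) until it reaches its second stop, and finish still gripping it there: it sinks back if let go, and I want to tighten its collar while you hold it out. Leave the other things on the bench where they are.

Things in the scene. Friction and masses are not known exactly. Their poses are not given: they have to be found in the camera images.
- stand: fixed dark steel bench stand, base 170 x 110 x 12 mm (65 mm to -x, 105 mm to +x of the origin). Origin on the bench, on the axis of an upright grey tube (32 mm dia; black collar, 40 mm dia, top at 130 mm) in which the blue handle slides; z up. A flat steel rail post stands on its +x side
- post_top (a point): centre of the top of the steel rail post: 52 mm to stand +x of the tube's axis, 180 mm above the bench. The post is 10 mm (x) by 30 mm (y). A sprung brass ball in its +x face is the catch that holds the clip: it lets go at about 5 to 7 N upward pull, in the first few mm; the clip is off the post after rising 32 mm
- clip: loose yellow clip, about 0.12 kg, hung over the post, axes parallel to the stand's. Origin: centre of the underside of its saddle (24 x 40 mm, 30 mm deep, 1 mm play on the post), 150 mm above the bench when on the post. A top plate 30 to 36 mm above the origin carries the fin and runs on as an arm (24 mm wide) to 70 mm towards -x, over the blue handle
- fin (a point): middle of the clip's upright fin, to be pinched: 34 mm (clip x) by 12 mm (clip y) by 34 mm tall, on the clip's top plate. This point is 53 mm above the clip's origin, 203 mm above the bench at the start
- caddy: fixed open steel caddy, 180 mm (x) by 150 mm (y), walls 50 mm high and 4 mm thick, floor 4 mm thick; origin at the centre of its underside. Its lid is folded open, sloping down to the bench on the -x side, to 230 mm from the origin
- grip (a point): centre of the blue grip block on top of the handle: 34 mm (x) by 30 mm (y) by 42 mm tall, axes parallel to the stand's; 155 mm above the bench when right down (top 176 mm, underside 134 mm). The orange button stands 6 mm out of its +y face
- telescope (a joint): how far the blue handle is pulled up, m: 0 right down (start); 0.05 first stop (a click, up to 8 N extra to pull through); 0.1 second stop (solid end, no catch). Spring and weight pull it down with about 5 N. With the button out it is locked down and cannot pass the first stop; let go beyond that it sinks back to about 0.06
- squeeze (a joint): travel of the orange button into the grip block, m: 0 out, 0.006 flush; 18 mm wide, 26 mm tall, at point grip's height, moving along stand y. About 5 N pushes it flush; it frees the handle beyond 0.003. Fingers closing along stand y on the grip block squeeze the button and grip the block together
- bucket: navy plastic bucket, 190 mm across the rim, 165 mm tall, wire bail resting on its far rim; origin at the centre of its underside
- jar: glass jar with steel twist cap, 72 mm across, 120 mm tall; origin at the centre of its underside
- funnel: red plastic funnel standing mouth down, 96 mm across, 90 mm tall; origin at the centre of its mouth, on the bench
- detergent: white bottle with blue cap, 80 mm across, 210 mm tall; origin at the centre of its underside
- peg: wooden clothes peg lying flat, 75 x 11 x 17 mm; origin under its middle
- scrub_brush: washing-up brush lying on the bench; origin under its middle
Mind the look-alikes: they are no part of the job. There is more than one size of the clip; the job needs the middle-sized.

How it is judged (in metres and radians):
On the way, in this order (a step that is already met when the one before it is completed fails the run):
1. the clip is lifted clear above the rail post, held by the fingers (z of clip in the frame of stand above 0.181 m and contact force between the fingers and clip above 1 N), for 0.1 s.
2. the clip lies in the caddy, let go (x of clip in the frame of caddy between -0.085 and 0.085 m and y of clip in the frame of caddy between -0.07 and 0.07 m and z of clip in the frame of caddy below 0.04 m and contact force between clip and caddy above 0.2 N and contact force between the fingers and clip below 0.1 N and linear speed of clip below 0.03 m/s), for 0.2 s.
3. the handle is past its first stop, gripped with its button squeezed (value of joint telescope above 0.06 m and value of joint squeeze above 0.003 m and contact force between the fingers and telescope above 2 N), for 0.1 s.
At the end, for the whole second after the job is handed in: Handle still, at its second stop (telescope above 0.093 m of 0.1), in the fingers' grip (contact over 2 N); clip at rest in the caddy, off the fingers: origin within 85 mm (x) and 70 mm (y) of the caddy's centre, under 40 mm above its underside, resting on it (all of step 2 and value of joint telescope above 0.093 m and velocity of joint telescope between -0.02 and 0.02 m/s and contact force between the fingers and telescope above 2 N); the arm keeps its last pose, push and grip.
It fails at once if another thing on the bench (bucket, jar, funnel, detergent, peg or brush) is moved by more than 30 mm (distance of any of bucket, jar, funnel, detergent, peg, scrub_brush from where it was at the start of the episode above 0.03 m).
It fails at once if the clip is dropped or pressed hard on the caddy (over 40 N) (contact force between clip and caddy above 40 N).
It also fails if it takes over 59 s, if anything falls off the work surface, if the arm or the gripper's body presses on something with over 40 N, if the wrist force passes 120 N, or if a joint passes its speed limit or range.

## Robot

A 6-joint arm with a two-finger parallel gripper is mounted at the origin on the work surface. World frame = base frame: x ahead of the robot, y to its left, z up, the work surface at z = 0. Lengths are in m, angles in degrees, forces in N, time in s.
With the tool pointing down it reaches from about 0.3 to 0.875 m from the base axis. Payload 6.4 kg.
Tool frame: the origin (TCP) lies on the centre line of the jaws, within the pads' length; the fingertips stand 22 mm ahead of it and the grasp point (between the pads) lies 3 mm ahead of it (env.tip_extent is the distance from the TCP to the fingertips, in m); z points along the fingers, x is the direction in which the jaws open and shut, and the axes are right-handed (so a half turn about z gives the same grasp; the last joint's range is limited). The gripper opens to 88 mm and grips with 3 to 60 N. Pads are 18 mm wide; open, the fingers measure 123 mm over their backs; the gripper's body (75 mm by 187 mm) begins 45 mm behind the grasp point.
Start: joints at [-85.044, 10.359, 92.074, -0, 77.567, -11.82], TCP at [0.166, -0.551, 0.261] pointing down, gripper open.
Joint ranges: [-171.53, 171.53], [-51.25, 118.39], [17.06, 147.69], [-65.23, 245.23], [0, 150.52], [-178.68, 178.68]. Speed limits (degrees/s): [147.25, 147.25, 172.46, 180, 180, 180].

## Interface

Orientations are given as a 3x3 rotation matrix whose columns are the frame's x, y, z axes.
In Python, from station import env, vision, ticket gives the robot as it stands.
- The arm moves only by the shell command python3 -m handwheel 'ROWS' [FORCE]. ROWS is text: rows parted by semicolons, each of 7 numbers parted by spaces: the turn, a rotation vector about the tool's x, y, z in degrees, then the shift along the tool's x, y, z in cm, then the closure in counts, from 0 (fully open) to 255 (shut). A call has 1 to 8 rows; each row is the pose to reach, as a shift and turn from the pose measured when the call began, along the tool's axes at that moment; what a row does not reach only later rows make up. A row lasts 1/8 s, in which the tool goes at most 62.5 mm and 10.7 degrees, less where a joint would pass 70% of its speed; a pose out of reach is approached as far as the arm can. A call with a gripper value outside its range is refused whole. The fingers move at their own pace and stop on an object; FORCE is the grip in N (left out, the last holds). Time passes only in rows, so rows that repeat a pose let the fingers close. It gives the time, the measured TCP pose, the force and the opening at its end, in the units of the state.
- env.get_state(): the state, without advancing time (a new reading comes with each control period).
- vision.read_camera(name): name is "side" or "top" or "wrist"; returns the picture (400x640x3 uint8, blue, green, red); there is no depth.
- vision.camera_model(name): a dict with "fov_y" (degrees; the focal length in pixels is half the picture's height over the tangent of half this angle, whatever the lens; pixels are square), "cx", "cy" (the principal point, pixels), "dist_coeffs" ([k1, k2, p1, p2, k3] as OpenCV has them; the pictures are not rectified), "rvec" (rotation vector, rad) and "tvec" (3), from world to camera coordinates, as OpenCV has them; the wrist camera has in their place "T_tool_cam" (4x4, takes a point from camera to tool coordinates, whose origin is the TCP and whose axes are the tool frame's). Camera axes: x right, y down, z forward; pixel columns grow to the right and rows downward; lengths in m; the calibration is good to about 2 mm. A picture is of the moment at which its call begins: read the wrist's pose just before it. camera_model takes no time and is no camera call.
- ticket.hand_in(): hands the job in, once; it reports no verdict.
The state is a dict: "clock": time; "joints": joint angles; "qvel": joint speeds; "effort": joint torques, N m; "ee_pos": TCP position; "orientation": TCP orientation; "wrist_force": force on the tool from outside, world axes, zero at the start; "torque": the same for the moment, N m; "width": finger opening in m.
Only numpy, scipy, OpenCV 4.12 (cv2) and the standard library are available. Lean on these libraries where they do the work, as an engineer would, in place of code of your own. Each camera call takes 0.05 s, during which the arm holds its last target. There are 200 camera calls.

## Working session

There is one attempt and no reset: what is moved stays moved. The work goes in short steps, Python scripts to look and compute and a shell command to move; the robot and the scene stay as the last step left them, time stands still between calls to the robot, and variables do not carry over. Pictures are saved under pics/ and viewed, and the job is handed in when it is done.

```bash
mkdir -p pics; ls
python3 - <<'E'
from station import env, vision
import cv2
s=env.get_state();print(s)
for n in("side","top","wrist"):
    cv2.imwrite(f"pics/{n}0.png",vision.read_camera(n));print(n,vision.camera_model(n))
E
```

```text
pics
{'clock': 0.0, 'joints': array([-8.50453609e+01,  1.04023082e+01,  9.21321227e+01, -4.04409134e-04,
        7.75671968e+01, -1.18180655e+01]), 'qvel': array([ 0.04380072,  0.06731005, -0.0249902 ,  0.01583998, -0.00391668,
       -0.00759788]), 'effort': array([-1.65982515e-04, -4.33861434e+01, -3.41847754e+01,  7.01414910e-02,
        3.86096234e-02, -1.35771702e-04]), 'ee_pos': array([ 0.16592107, -0.55001402,  0.2598021 ]), 'orientation': array([[ 2.88577025e-01, -9.57456670e-01, -1.60059484e-04],
       [-9.57455107e-01, -2.88576849e-01,  1.76651499e-03],
       [-1.73755102e-03, -3.56525869e-04, -9.99998427e-01]]), 'wrist_force': array([ 0.41731668,  0.47058144, -0.80384731]), 'torque': array([-0.00037664, -0.00075658, -0.04905245]), 'width': 0.08783106359917077}
side {'fov_y': 44.77997219074847, 'cx': 314.3636836869712, 'cy': 193.94151435598303, 'dist_coeffs': array([-0.06546896,  0.        ,  0.        ,  0.        ,  0.        ]), 'rvec': array([ 0.55388914, -2.77424912,  1.03536914]), 'tvec': array([0.49524583, 0.26001595, 1.24454318])}
top {'fov_y': 57.751835984930636, 'cx': 318.92544258095046, 'cy': 199.49323367811832, 'dist_coeffs': array([0.01927201, 0.        , 0.        , 0.        , 0.        ]), 'rvec': array([ 2.14304658, -2.09757858,  0.22199678]), 'tvec': array([-0.02399339,  0.55676464,  1.03572556])}
wrist {'fov_y': 68.61488997967813, 'cx': 318.1137408775835, 'cy': 198.2253910585636, 'dist_coeffs': array([-0.04608414,  0.        ,  0.        ,  0.        ,  0.        ]), 'T_tool_cam': array([[ 1.00000000e+00, -4.82960324e-06,  1.20785291e-05,
         9.55948323e-04],
       [ 1.09487149e-06,  9.56478692e-01,  2.91802179e-01,
        -7.50529377e-02],
       [-1.29621444e-05, -2.91802179e-01,  9.56478692e-01,
        -1.23627773e-01],
       [ 0.00000000e+00,  0.00000000e+00,  0.00000000e+00,
         1.00000000e+00]])}
```

View pics/side0.png

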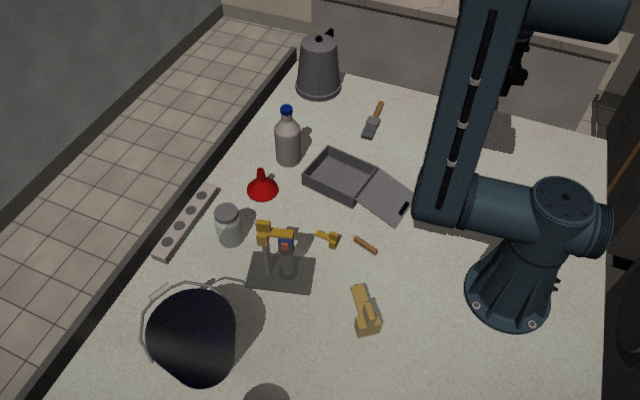

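View pics/top0.png

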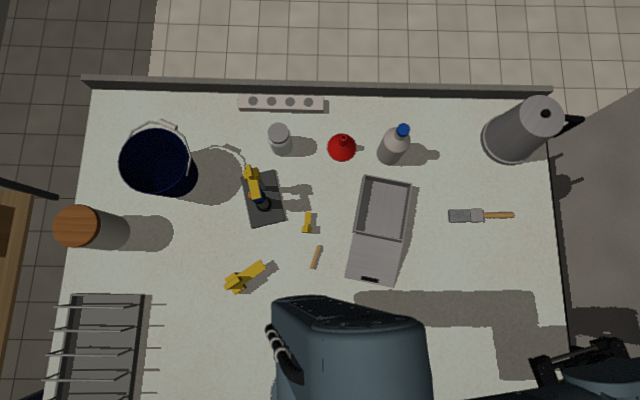

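View pics/wrist0.png

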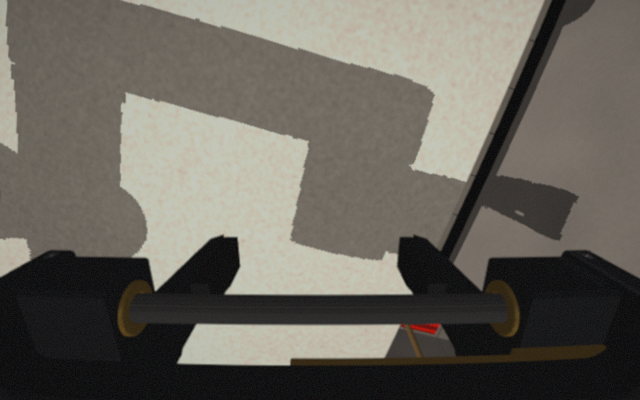

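The side view shows three yellow clips: one on the stand's post (275,232), a small one lying on the bench (328,239) and a large one lying at (366,312). The one on the post is middle-sized and is hung as described. I'll confirm it in enlarged crops.

Run:
```python
import cv2
def c(n,x,y,w,h,k):
    a=cv2.imread(f"pics/{n}0.png")[y:y+h,x:x+w];cv2.imwrite(f"pics/{n}0c{x}.png",cv2.resize(a,None,fx=k,fy=k,interpolation=cv2.INTER_CUBIC))
c("side",235,205,110,95,7)
c("top",220,150,100,85,7)
c("top",330,165,110,130,4.5)
c("side",290,140,130,90,6)
```

```text
(no output)
```

View pics/side0c235.png

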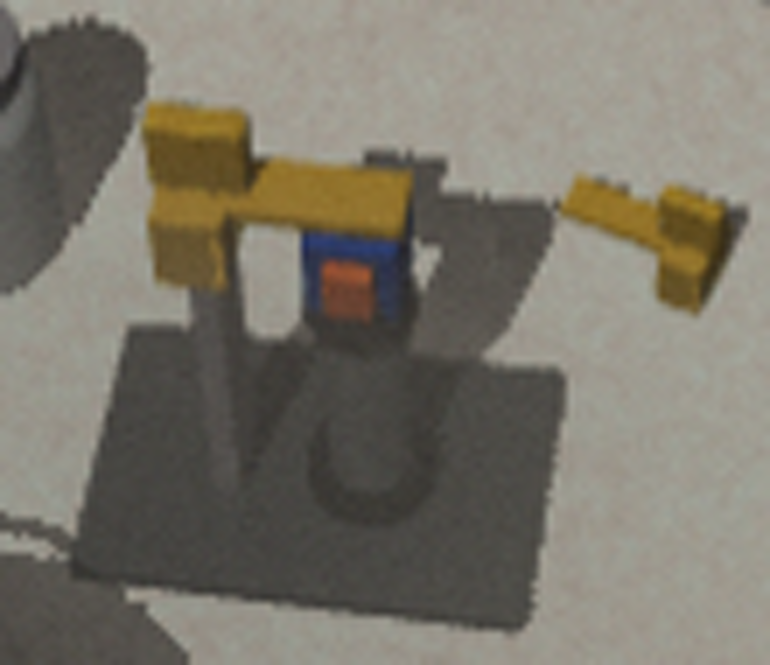

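View pics/top0c220.png

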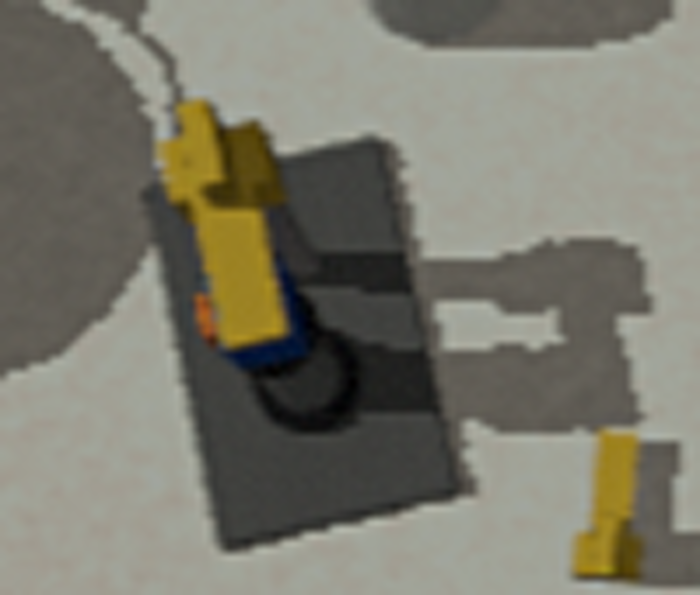

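View pics/top0c330.png

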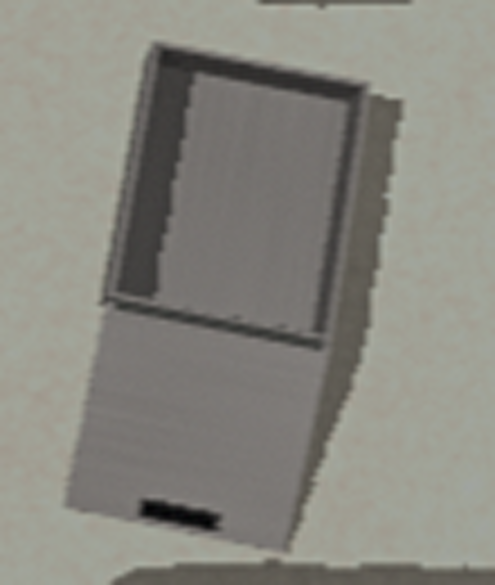

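View pics/side0c290.png

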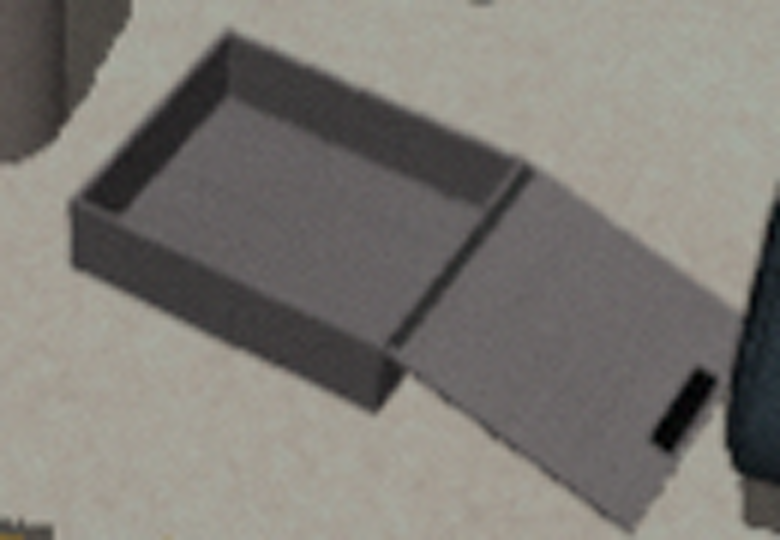

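The post clip is confirmed: it is the middle one, with its arm over the blue handle and the orange button visible. The small and large ones lie loose on the bench. Next I localise it from the base-plate corners, the fin and the caddy rim.

```bash
cat > h.py <<'E'
from station import env, vision
import cv2, numpy as np
def K(m):
    f=200/np.tan(np.radians(m["fov_y"]/2)); return np.array([[f,0,m["cx"]],[0,f,m["cy"]],[0,0,1.]])
def ext(n,pose=None):
    m=vision.camera_model(n)
    if n=="wrist":
        p,R=pose; T=np.eye(4);T[:3,:3]=R;T[:3,3]=p; T=np.linalg.inv(T@m["T_tool_cam"])
        return m,T[:3,:3],T[:3,3]
    return m,cv2.Rodrigues(m["rvec"])[0],np.array(m["tvec"])
def onplane(n,uv,z,pose=None):
    m,R,t=ext(n,pose); q=cv2.undistortPoints(np.array(uv,float).reshape(-1,1,2),K(m),m["dist_coeffs"])[:,0]
    d=np.c_[q,np.ones(len(q))]@R; o=-R.T@t
    return o+d*((z-o[2])/d[:,2])[:,None]
def proj(n,X,pose=None):
    m,R,t=ext(n,pose); return cv2.projectPoints(np.array(X,float).reshape(-1,1,3),cv2.Rodrigues(R)[0],t,K(m),m["dist_coeffs"])[0][:,0]
def fit(A,B):
    a=np.array(A,float);b=B[:,:2]; ac=a-a.mean(0);bc=b-b.mean(0)
    th=np.arctan2((ac[:,0]*bc[:,1]-ac[:,1]*bc[:,0]).sum(),(ac*bc).sum())
    R=np.array([[np.cos(th),-np.sin(th)],[np.sin(th),np.cos(th)]]); t=b.mean(0)-R@a.mean(0)
    return np.degrees(th),t,np.linalg.norm(a@R.T+t-b,axis=1)
E
python3 - <<'E'
from h import *
A=np.array
st=A([(150,190),(380,140),(462,490),(228,548)])/7+[220,150]
P=onplane("top",st,.012);print(P.round(3));S=[(.105,.055),(.105,-.055),(-.065,-.055),(-.065,.055)];print(fit(S,P))
st=A([(132,325),(565,370),(525,630),(72,575)])/7+[235,205]
P=onplane("side",st,.012);print(P.round(3));S2=[(.105,-.055),(-.065,-.055),(-.065,.055),(.105,.055)];print(fit(S2,P))
c=A([(155,45),(368,88),(322,345),(107,300)])/4.5+[330,165]
P=onplane("top",c,.05);print(P.round(3));C=[(.09,.075),(.09,-.075),(-.09,-.075),(-.09,.075)];print(fit(C,P))
c=A([(75,200),(230,32),(525,160),(395,350)])/6+[290,140]
P=onplane("side",c,.05);print(P.round(3));print(fit([(.09,.075),(.09,-.075),(-.09,-.075),(-.09,.075)],P))
E
```

```text
[[0.633 0.234 0.012]
 [0.658 0.132 0.012]
 [0.499 0.088 0.012]
 [0.471 0.19  0.012]]
(np.float64(15.12044631517726), array([0.54599024, 0.15569081]), array([0.00210327, 0.00355634, 0.00291323, 0.00298722]))
[[0.656 0.137 0.012]
 [0.494 0.092 0.012]
 [0.465 0.201 0.012]
 [0.627 0.244 0.012]]
(np.float64(15.334733436752481), array([0.54122293, 0.1633914 ]), array([0.00086191, 0.00169768, 0.00199998, 0.0013019 ]))
[[ 0.638 -0.15   0.05 ]
 [ 0.611 -0.295  0.05 ]
 [ 0.436 -0.259  0.05 ]
 [ 0.463 -0.118  0.05 ]]
(np.float64(-10.846378885576588), array([ 0.53727237, -0.2055706 ]), array([0.002133  , 0.00126143, 0.00347301, 0.00278022]))
[[ 0.635 -0.147  0.05 ]
 [ 0.608 -0.29   0.05 ]
 [ 0.437 -0.261  0.05 ]
 [ 0.456 -0.116  0.05 ]]
(np.float64(-9.476489092435072), array([ 0.53403061, -0.20386241]), array([0.00267435, 0.00309569, 0.00411535, 0.00224128]))
```

Stand at about (0.543, 0.160) with yaw 15.2°, and caddy at about (0.536, -0.205) with yaw -10.3°. The sizes and heights agree to within a few mm. That puts the fin near (0.593, 0.174). I'll go to a viewing pose with the wrist camera over the fin.

```bash
python3 -m handwheel '0 0 0 0 0 -4 0; 0 0 1.6 -57 -54 -4 0;0 0 1.6 -57 -54 -4 0;0 0 1.6 -57 -54 -4 0;0 0 1.6 -57 -54 -4 0;0 0 1.6 -57 -54 -4 0;0 0 1.6 -57 -54 -4 0;0 0 1.6 -57 -54 -4 0' 30
python3 - <<'E'
from h import *
s=env.get_state();R=s["orientation"];print(R.T@(np.array([.593+.965*-.08,.174-.26*.08,.30])-s["ee_pos"])*100, np.degrees(np.arctan2(R[1,0],R[0,0])))
E
```

```text
clock: 1.15
ee_pos: [0.3628, -0.1574, 0.3006]
orientation: [[0.261, -0.965, 0.001], [-0.965, -0.261, 0.001], [-0.001, -0.001, -1.0]]
wrist_force: [1.2, -0.1, 0.5]
width: 0.0882
[-25.98088138 -22.88434795   0.09680292] -74.8596627281696
```

```bash
python3 -m handwheel '0 0 0 -26 -23 0 0;0 0 0 -26 -23 0 0;0 0 0 -26 -23 0 0;0 0 0 -26 -23 0 0;0 0 0 -26 -23 0 0;0 0 0 -26 -23 0 0;0 0 0 -26 -23 0 0;0 0 0 -26 -23 0 0'
python3 - <<'E'
from h import *
s=env.get_state();np.savez("w1.npz",p=s["ee_pos"],R=s["orientation"]);cv2.imwrite("pics/w1.png",vision.read_camera("wrist"));cv2.imwrite("pics/s1.png",vision.read_camera("side"))
E
```

```text
clock: 2.15
ee_pos: [0.5164, 0.1531, 0.3005]
orientation: [[0.261, -0.965, -0.001], [-0.965, -0.261, 0.0], [-0.0, 0.001, -1.0]]
wrist_force: [0.9, -0.4, 0.0]
width: 0.0881
```

View pics/w1.png

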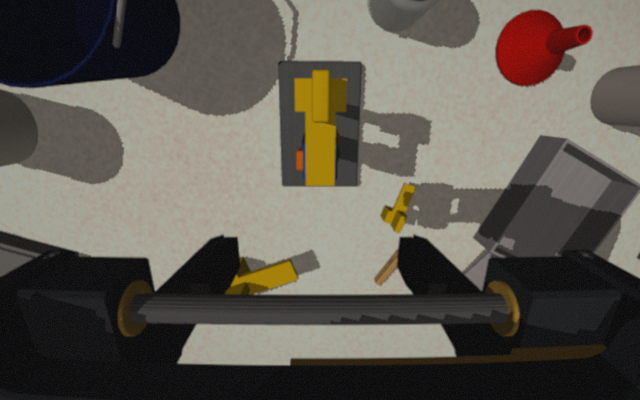

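Run:
```python
import cv2
a=cv2.imread("pics/w1.png")[50:200,260:380];cv2.imwrite("pics/w1c.png",cv2.resize(a,None,fx=4,fy=4,interpolation=cv2.INTER_CUBIC))
```

```text
(no output)
```

View pics/w1c.png

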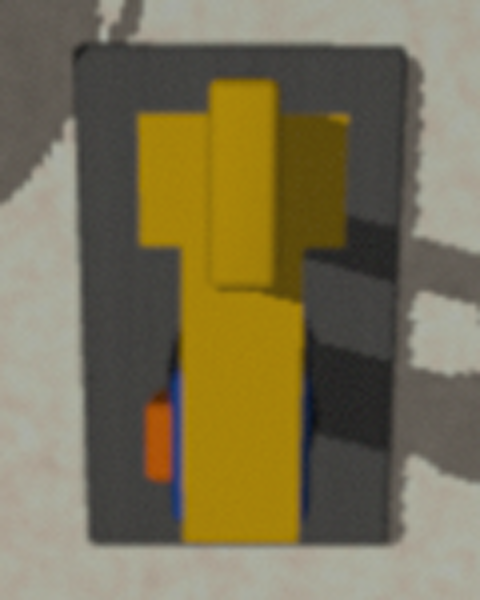

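Run:
```python
from h import *
d=np.load("w1.npz");ps=(d["p"],d["R"])
f=lambda c:np.array(c)/4+[260,50]
P=onplane("wrist",f([(209,80),(278,80),(275,290),(209,288)]),.22,ps);c=P.mean(0)
print(P.round(4),c, fit([(.017,.006),(.017,-.006),(-.017,-.006),(-.017,.006)],P))
P=onplane("wrist",f([(77,45),(405,45),(390,543),(90,543)]),.012,ps);th,t,e=fit([(.105,.055),(.105,-.055),(-.065,-.055),(-.065,.055)],P);print(th,t,e)
r=np.radians(th);print("fin from stand",t+.052*np.array([np.cos(r),np.sin(r)]))
print("button",onplane("wrist",f([(145,440)]),.155,ps))
t=np.array([*c[:2],.211]);print((d["R"].T@(t-d["p"])*100).round(2))
```

```text
[[0.6117 0.1819 0.22  ]
 [0.6147 0.1712 0.22  ]
 [0.5826 0.1626 0.22  ]
 [0.58   0.1735 0.22  ]] [0.59722611 0.17230396 0.22      ] (np.float64(14.795195380881058), array([0.59722611, 0.17230396]), array([0.00065029, 0.00061724, 0.00052976, 0.00074436]))
15.144201456899928 [0.54791965 0.1579547 ] [0.00227002 0.00223172 0.00154534 0.00151425]
fin from stand [0.59811376 0.17153966]
button [[0.54013261 0.17957101 0.155     ]]
[ 0.27 -8.31  8.95]
```

Two measurements agree on the fin at (0.597, 0.172), with the right fin size and a yaw of 15°. Next I position over it, lower and close.

```bash
python3 -m handwheel '0 0 0 0.3 -4 0 60;0 0 0 0.3 -8.3 0 60;0 0 0 0.3 -8.3 3 60;0 0 0 0.3 -8.3 6 60;0 0 0 0.3 -8.3 7.8 60;0 0 0 0.3 -8.3 8.7 60;0 0 0 0.3 -8.3 8.7 60;0 0 0 0.3 -8.3 8.7 60'
python3 -m handwheel '0 0 0 0 0 0 255;0 0 0 0 0 0 255;0 0 0 0 0 0 255;0 0 0 0 0 0 255;0 0 0 0 0 0 255' 40
python3 - <<'E'
from h import *
cv2.imwrite("pics/w2.png",vision.read_camera("wrist"))
E
```

```text
clock: 3.25
ee_pos: [0.5982, 0.1713, 0.2153]
orientation: [[0.26, -0.966, 0.002], [-0.966, -0.26, 0.001], [-0.0, -0.003, -1.0]]
wrist_force: [-0.2, 1.2, 0.2]
width: 0.067
clock: 3.88
ee_pos: [0.5981, 0.1713, 0.2153]
orientation: [[0.26, -0.966, 0.002], [-0.966, -0.26, 0.001], [-0.0, -0.002, -1.0]]
wrist_force: [0.3, 0.3, 0.2]
width: 0.0196
```

View pics/w2.png

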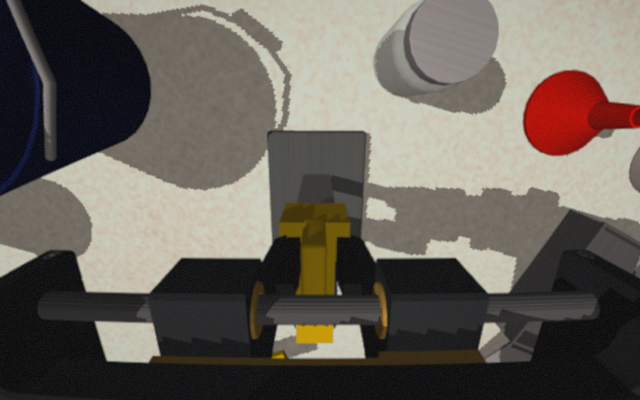

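The fingers straddle the fin but were still closing when the picture was taken. I'll let them finish, then lift straight up.

```bash
python3 -m handwheel '0 0 0 0 0 0 255;0 0 0 0 0 0 255;0 0 0 0 0 0 255' 40
python3 -m handwheel '0 0 0 0 0 -0.5 255;0 0 0 0 0 -1 255;0 0 0 0 0 -2 255;0 0 0 0 0 -3 255;0 0 0 0 0 -4 255;0 0 0 0 0 -5 255;0 0 0 0 0 -6 255;0 0 0 0 0 -7 255' 40
python3 - <<'E'
from h import *
cv2.imwrite("pics/w3.png",vision.read_camera("wrist"));cv2.imwrite("pics/s3.png",vision.read_camera("side")[150:320,180:420])
E
```

```text
clock: 4.3
ee_pos: [0.598, 0.1722, 0.2155]
orientation: [[0.26, -0.966, 0.002], [-0.966, -0.26, 0.002], [-0.002, -0.003, -1.0]]
wrist_force: [-1.5, 5.7, 2.5]
width: 0.0118
clock: 5.3
ee_pos: [0.5978, 0.1719, 0.2863]
orientation: [[0.26, -0.966, 0.002], [-0.966, -0.26, 0.002], [-0.001, -0.003, -1.0]]
wrist_force: [-0.0, 0.2, -0.2]
width: 0.0117
```

View pics/w3.png

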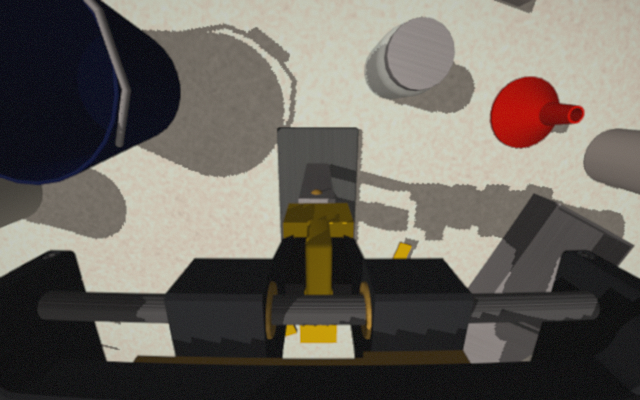

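View pics/s3.png

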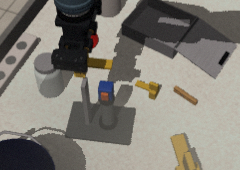

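The side view shows the clip held clear above the post, and the wrist view shows the post top empty. I'll carry it to above the caddy (TCP target 0.556, -0.208), turned 25° to square up with it.

```bash
python3 -m handwheel '0 0 0 2 1 -1 255;0 0 4 7 3 -2 255;0 0 9 13 5 -2 255;0 0 14 19 7.5 -2 255;0 0 19 25 10 -2 255;0 0 23 30 12 -2 255;0 0 25 34 13.5 -2 255;0 0 25 35.6 13.9 -2 255' 40
python3 - <<'E'
from h import *
print("detergent",onplane("top",[(388,163)],0.0))
s=env.get_state();R=s["orientation"];print(s["ee_pos"],np.degrees(np.arctan2(R[1,0],R[0,0])),(R.T@(np.array([.556,-.208,.0695])-s["ee_pos"])*100).round(2))
np.savez("w4.npz",p=s["ee_pos"],R=R);cv2.imwrite("pics/w4.png",vision.read_camera("wrist"));cv2.imwrite("pics/s4.png",cv2.resize(vision.read_camera("side")[100:260,260:480],None,fx=3,fy=3))
E
```

```text
clock: 6.4
ee_pos: [0.5555, -0.2111, 0.3062]
orientation: [[-0.176, -0.984, 0.004], [-0.984, 0.176, 0.002], [-0.003, -0.004, -1.0]]
wrist_force: [-0.1, 0.4, -1.6]
width: 0.0118
detergent [[ 0.69400725 -0.23355074  0.        ]]
[ 0.55549927 -0.21114662  0.3062253 ] -100.12854629714779 [-0.26  0.1  23.67]
```

View pics/w4.png

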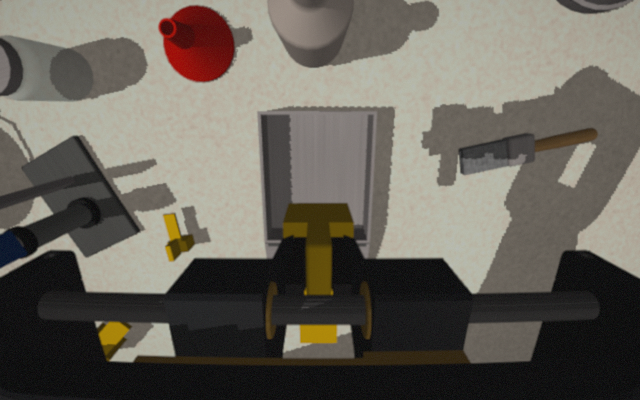

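View pics/s4.png

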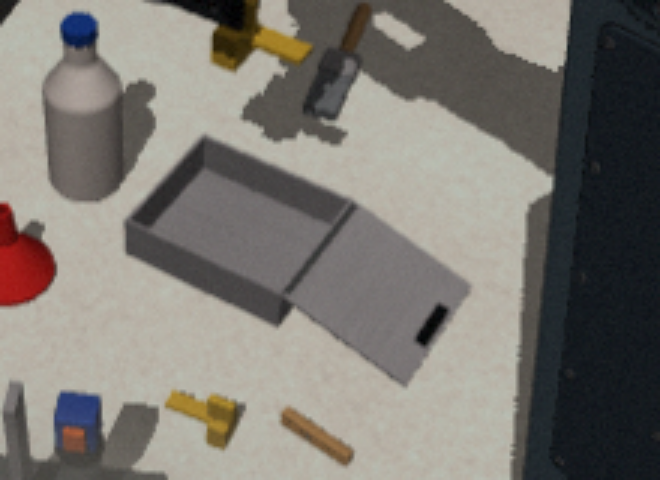

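The wrist view shows the caddy squared up with the tool, rim corners (258,112) and (378,112). The bottle is about 6 cm clear of the gripper body. I'll lower to 2 cm above the floor and check the rim against the wrist image.

```bash
python3 -m handwheel '0 0 0 -0.3 0.1 3 255;0 0 0 -0.3 0.1 7 255;0 0 0 -0.3 0.1 11 255;0 0 0 -0.3 0.1 15 255;0 0 0 -0.3 0.1 18 255;0 0 0 -0.3 0.1 20 255;0 0 0 -0.3 0.1 21 255;0 0 0 -0.3 0.1 21.5 255' 40
python3 - <<'E'
from h import *
d=np.load("w4.npz");print(onplane("wrist",[(258,112),(378,112)],.05,(d["p"],d["R"])).round(3))
s=env.get_state();R=s["orientation"];print((R.T@(np.array([.556,-.208,.0695])-s["ee_pos"])*100).round(2))
cv2.imwrite("pics/s5.png",cv2.resize(vision.read_camera("side")[100:260,260:480],None,fx=3,fy=3))
E
```

```text
clock: 7.5
ee_pos: [0.5572, -0.2059, 0.0914]
orientation: [[-0.174, -0.985, 0.005], [-0.985, 0.174, 0.002], [-0.003, -0.005, -1.0]]
wrist_force: [0.0, -0.0, -0.2]
width: 0.0114
[[ 0.641 -0.15   0.05 ]
 [ 0.614 -0.298  0.05 ]]
[0.23 0.09 2.19]
```

View pics/s5.png

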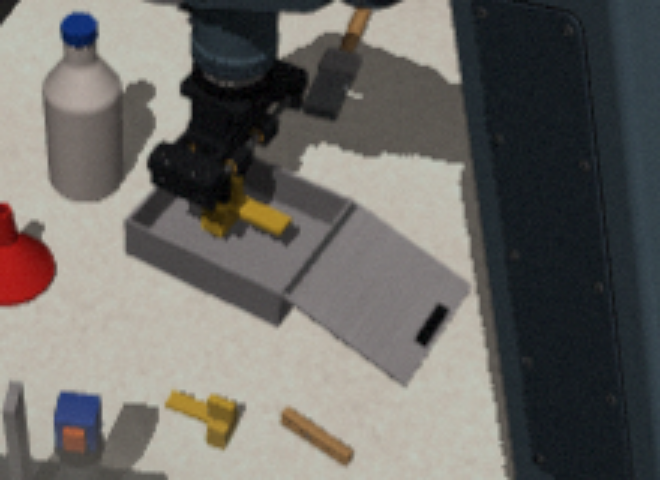

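The clip is inside the walls, and the rim agrees within 3 mm. Now the last 2 cm, slowly.

```bash
python3 -m handwheel '0 0 0 0.2 0 0.5 255;0 0 0 0.2 0 1 255;0 0 0 0.2 0 1.3 255;0 0 0 0.2 0 1.6 255;0 0 0 0.2 0 1.8 255;0 0 0 0.2 0 1.9 255;0 0 0 0.2 0 2.0 255;0 0 0 0.2 0 2.1 255' 40
```

```text
clock: 8.55
ee_pos: [0.5568, -0.208, 0.0701]
orientation: [[-0.174, -0.985, 0.005], [-0.985, 0.174, 0.002], [-0.003, -0.005, -1.0]]
wrist_force: [0.8, 0.6, -1.4]
width: 0.0117
```

```bash
python3 -m handwheel '0 0 0 0 0 0.05 255;0 0 0 0 0 0.1 255;0 0 0 0 0 0.15 255;0 0 0 0 0 0.2 255;0 0 0 0 0 0.2 255' 40
```

```text
clock: 9.18
ee_pos: [0.5571, -0.2079, 0.0694]
orientation: [[-0.174, -0.985, 0.005], [-0.985, 0.174, 0.002], [-0.003, -0.005, -1.0]]
wrist_force: [-3.7, 2.9, 9.3]
width: 0.0115
```

Contact with 9 N up on the tool, so it is down. I'll open, then retreat.

```bash
python3 -m handwheel '0 0 0 0 0 0 200;0 0 0 0 0 0 180;0 0 0 0 0 0 150;0 0 0 0 0 0 150;0 0 0 0 0 0 150' 
python3 -m handwheel '0 0 0 0 0 -1 150;0 0 0 0 0 -2 150;0 0 0 0 0 -4 150;0 0 0 0 0 -8 150;0 0 0 0 0 -13 150;0 0 0 0 0 -18 150;0 0 0 0 0 -23 90;0 0 0 0 0 -23 90'
python3 - <<'E'
from h import *
s=env.get_state();R=s["orientation"]
cv2.imwrite("pics/w6.png",vision.read_camera("wrist"));cv2.imwrite("pics/s6.png",cv2.resize(vision.read_camera("side")[100:300,220:480],None,fx=3,fy=3))
r=np.radians(15.14);ex=np.array([np.cos(r),np.sin(r)]);g=np.array([.5475,.158]);v=g-.08*ex
print(s["ee_pos"],R.T@(np.array([*v,.28])-s["ee_pos"])*100)
E
```

```text
clock: 9.8
ee_pos: [0.5571, -0.2079, 0.0693]
orientation: [[-0.174, -0.985, 0.005], [-0.985, 0.174, 0.002], [-0.003, -0.005, -1.0]]
wrist_force: [0.9, -0.0, 0.2]
width: 0.0362
clock: 10.8
ee_pos: [0.5579, -0.2095, 0.3064]
orientation: [[-0.174, -0.985, 0.015], [-0.985, 0.174, -0.004], [0.001, -0.015, -1.0]]
wrist_force: [0.3, 0.4, 0.0]
width: 0.0544
[ 0.55786348 -0.20950768  0.30642199] [-32.61589835  14.68681759   2.36741123]
```

View pics/s6.png

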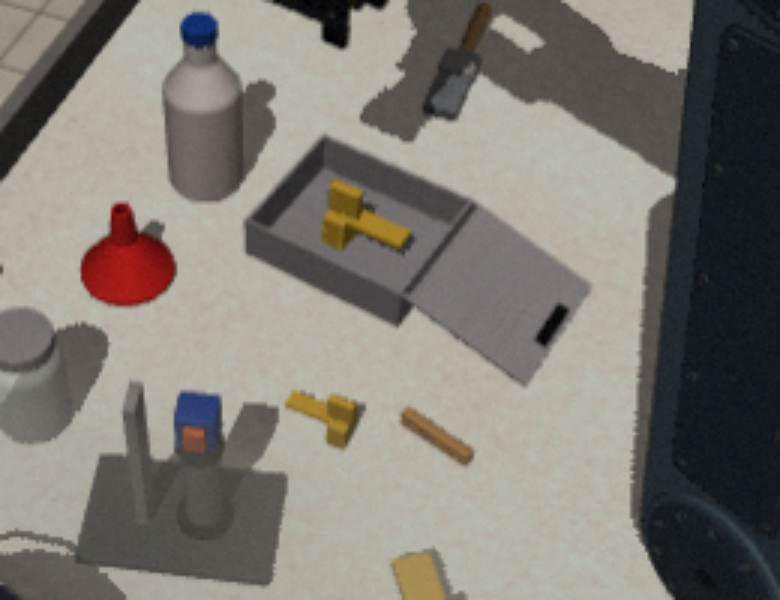

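The clip stands upright and free in the caddy. Now to a viewing pose with the wrist camera over the handle.

```bash
python3 -m handwheel '0 0 -4 -3 1.3 0 90;0 0 -8 -8 3.5 0 90;0 0 -12 -14 6 0 90;0 0 -16 -20 9 0 90;0 0 -20 -26 11.7 0 90;0 0 -25 -31 14 0 90;0 0 -25 -32.6 14.7 0 90;0 0 -25 -32.6 14.7 0 90' 55
python3 - <<'E'
from h import *
s=env.get_state();np.savez("w7.npz",p=s["ee_pos"],R=s["orientation"]);a=vision.read_camera("wrist");cv2.imwrite("pics/w7.png",a);cv2.imwrite("pics/w7c.png",cv2.resize(a[20:220,230:410],None,fx=3,fy=3,interpolation=cv2.INTER_CUBIC))
E
```

```text
clock: 11.9
ee_pos: [0.4665, 0.1395, 0.2988]
orientation: [[0.262, -0.965, 0.004], [-0.965, -0.262, 0.001], [0.0, -0.004, -1.0]]
wrist_force: [1.0, 0.6, -0.8]
width: 0.0572
```

View pics/w7c.png

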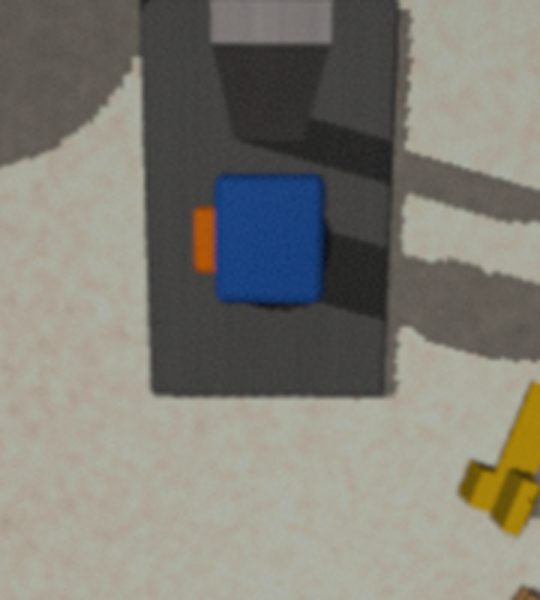

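Run:
```python
from h import *
d=np.load("w7.npz");ps=(d["p"],d["R"])
P=onplane("wrist",np.array([(217,175),(322,175),(323,302),(217,302)])/3+[230,20],.176,ps);c=P.mean(0)
print(c,fit([(.017,.015),(.017,-.015),(-.017,-.015),(-.017,.015)],P))
print((d["R"].T@(np.array([*c[:2],.159])-d["p"])*100).round(2))
```

```text
[0.54706432 0.15873486 0.176     ] (np.float64(15.352045280079379), array([0.54706432, 0.15873486]), array([0.00134722, 0.00145695, 0.00085946, 0.00097927]))
[ 0.24 -8.23 14.02]
```

The block measures (0.547, 0.159), which agrees with the stand fit. I'll move over it, lower and close with 55 N.

```bash
python3 -m handwheel '0 0 0 0.2 -4 0 90;0 0 0 0.2 -8.2 0 90;0 0 0 0.2 -8.2 3 90;0 0 0 0.2 -8.2 7 90;0 0 0 0.2 -8.2 10 90;0 0 0 0.2 -8.2 12.5 90;0 0 0 0.2 -8.2 13.8 90;0 0 0 0.2 -8.2 14 90' 55
python3 -m handwheel '0 0 0 0 0 0 90;0 0 0 0 0 0 255;0 0 0 0 0 0 255;0 0 0 0 0 0 255;0 0 0 0 0 0 255;0 0 0 0 0 0 255;0 0 0 0 0 0 255' 55
python3 - <<'E'
from h import *
cv2.imwrite("pics/w8.png",vision.read_camera("wrist"))
E
```

```text
clock: 12.95
ee_pos: [0.5471, 0.1568, 0.1584]
orientation: [[0.259, -0.966, 0.003], [-0.966, -0.259, -0.0], [0.001, -0.003, -1.0]]
wrist_force: [0.0, 0.1, 0.6]
width: 0.057
clock: 13.82
ee_pos: [0.5469, 0.1598, 0.1593]
orientation: [[0.259, -0.966, 0.003], [-0.966, -0.259, 0.005], [-0.004, -0.005, -1.0]]
wrist_force: [-3.0, 12.8, 3.8]
width: 0.0298
```

View pics/w8.png

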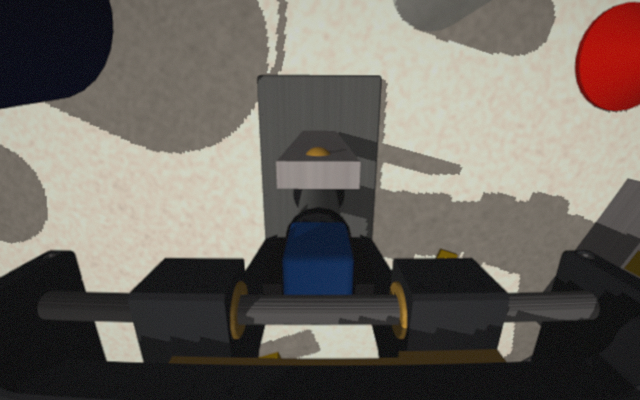

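The opening is 29.8 mm, the block's own width, so the button is flush. Pull up past the click.

```bash
python3 -m handwheel '0 0 0 0 0 0 255;0 0 0 0 0 -1 255;0 0 0 0 0 -2 255;0 0 0 0 0 -3.5 255;0 0 0 0 0 -5 255;0 0 0 0 0 -6.5 255;0 0 0 0 0 -7.5 255;0 0 0 0 0 -8 255' 55
```

```text
clock: 14.88
ee_pos: [0.5468, 0.1599, 0.2398]
orientation: [[0.259, -0.966, 0.004], [-0.966, -0.259, 0.006], [-0.005, -0.006, -1.0]]
wrist_force: [3.6, 5.3, -6.4]
width: 0.0295
```

Pull force is 6 N at 80 mm, so the handle is following. I'll go slowly on to the end stop.

```bash
python3 -m handwheel '0 0 0 0 0 -0.5 255;0 0 0 0 0 -0.9 255;0 0 0 0 0 -1.3 255;0 0 0 0 0 -1.6 255;0 0 0 0 0 -1.8 255;0 0 0 0 0 -2.0 255;0 0 0 0 0 -2.1 255;0 0 0 0 0 -2.1 255' 55
```

```text
clock: 15.88
ee_pos: [0.5468, 0.1599, 0.2594]
orientation: [[0.259, -0.966, 0.004], [-0.966, -0.259, 0.007], [-0.005, -0.005, -1.0]]
wrist_force: [7.2, 4.7, -13.4]
width: 0.0297
```

Force rose to 13 N and the rise is 100 mm, so it is at the solid stop. I'll let it settle and look.

```bash
python3 -m handwheel '0 0 0 0 0 -0.15 255;0 0 0 0 0 -0.15 255;0 0 0 0 0 -0.15 255;0 0 0 0 0 -0.15 255' 55
python3 - <<'E'
from h import *
cv2.imwrite("pics/w9.png",vision.read_camera("wrist"));a=vision.read_camera("side");cv2.imwrite("pics/s9.png",cv2.resize(a[100:300,220:480],None,fx=3,fy=3));s=env.get_state();print(s["ee_pos"],s["wrist_force"],s["width"],abs(s["qvel"]).max())
E
```

```text
clock: 16.38
ee_pos: [0.5468, 0.1599, 0.2595]
orientation: [[0.259, -0.966, 0.003], [-0.966, -0.259, 0.007], [-0.006, -0.005, -1.0]]
wrist_force: [7.4, 4.0, -13.4]
width: 0.0292
[0.546763   0.15991417 0.25949356] [  7.68747479   3.96979356 -13.76833234] 0.029636193549600766 0.09200675483684292
```

View pics/s9.png

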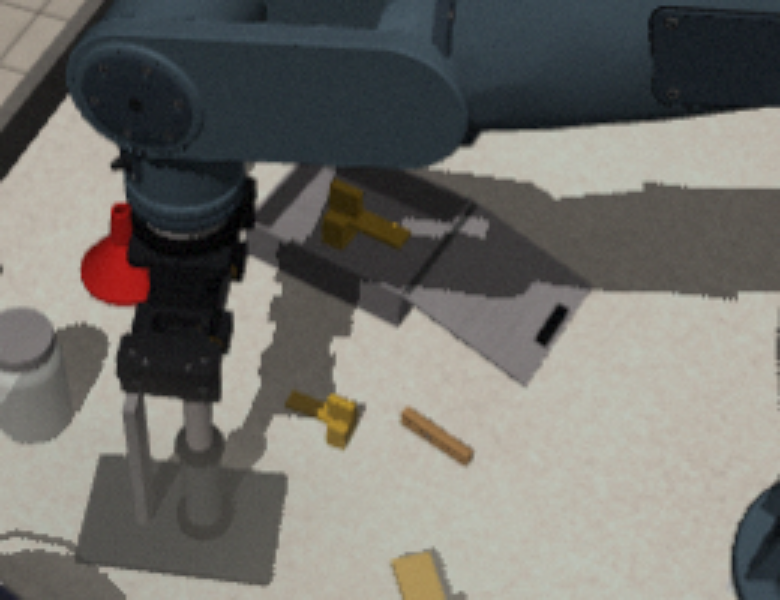

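View pics/w9.png

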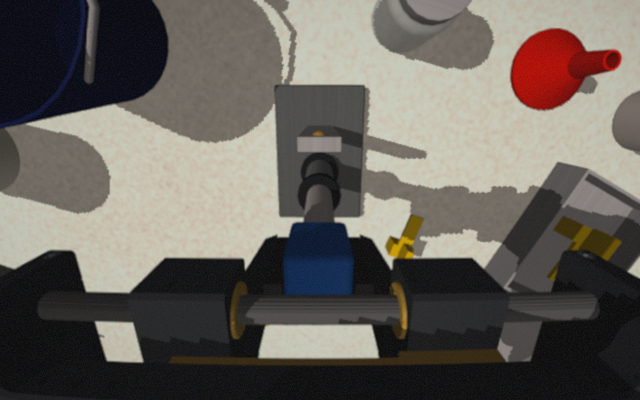

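The block sits at the same pixels in the jaws as before the pull (top edge around row 223), so it hasn't slipped. The shaft is out above the collar and the clip is at rest in the caddy.

```bash
python3 -c "
from station import ticket
print(ticket.hand_in())"
```

```text
the job is handed in; nothing more can be done
None
```

The yellow clip is in the caddy, and the blue handle is pulled out to its second stop with the gripper still holding it. The job was handed in at about 16.5 s on the robot's clock; it reported no verdict.

- **Clip:** I took the middle-sized one off the post, pulled it straight up through its catch, and set it down in the caddy. Contact showed about 9 N on the wrist. The last picture shows it upright, clear of the fingers.
- **Handle:** I gripped it with 55 N. The jaw opening is 29.6 mm, which is the width of the block, so the button is squeezed flush. The tool rose 100 mm and the pull force went from 6 N to about 13.5 N, which fits the solid stop. The block did not slip in the jaws and the arm was still.
- **Other things on the bench:** those visible in the last pictures look undisturbed, but I did not measure them.
- **Disagreements:** the camera measurements differed from each other by 3 to 7 mm, and I settled this with closer wrist views. A sideways load of about 8 N from the grip remains on the handle; I left it.

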